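# Lock a clock head in the cementing jig

## Task

The clock's glass has just been cemented in and has to set under pressure. With the fingertips, gently push the round clock head along its channel until it sits fully home against the two stop pins, and only then push the toggle clamp's handle down past its dead point until it snaps into lock and the rubber pad holds the clock down. Only push: nothing is to be picked up or tipped, and the other things on the bench stay where they are.

Things in the scene. Friction and masses are not known exactly. Their poses are not given: they have to be found in the camera images.
- jig: Cementing jig, fixed: base plate 12 mm thick, 110 mm wide (y), x -140 to +75 mm. Origin: plate underside, on the bench, on the centre line; z up; x runs along it from the channel's open end (-x) to the clamp handle (+x). Channel: two rails 10 mm wide, 64 mm apart, x -137 to -32, top 22 mm above the bench. Clamp stand: two steel cheeks, 24 mm over the outside, x 25 to 56, 70 mm high over the bench.
- home (a point): Fixed point on the white slideway between the rails, 15 mm above the bench, at jig x -37 mm, y 0: where the clock head's origin is when it touches both stop pins. The pins, steel, dia 8 mm, stand at jig x -8, y +-18 mm, top 26 mm above the bench.
- clock_head: Loose round brass clock head on its back, dial up, 0.2-0.33 kg. Origin: centre of underside. Can dia 60 mm, 17 high; overhanging bezel dia 72, from 17 to 23 mm up; glass dia 62, top at 27 mm. Starts 20 to 50 mm from home towards jig -x and slides along jig +x on the slideway under a push of 1 to 4 N, the can between the rails with 2 mm to spare each side.
- clamp_handle (a joint): Handle angle, rad: 0 = locked, on its stop; about 1.0 to 1.3 at the start (open, standing up; it stays where left). To close, swing it towards jig +x and down. Its line rises at 0.15 + this angle above horizontal. Below about 0.4 the pad meets the clock at home and the handle resists, up to about 7 N at the push point; dead point about 0.12, past it the handle snaps to 0.
- handle_hinge (a point): Axis of the handle's hinge, fixed at jig x 48 mm, y 0, 29 mm above the bench; the axis is parallel to jig y, so the handle swings in the jig's upright plane y = 0.
- handle_push (a point): Point on the handle to push: on the face of the black grip that looks up when locked (towards the clamp arm when open), 85 mm from the hinge along the handle's line. The grip is 16 mm wide (jig y), 15 mm thick, and reaches from 42 to 112 mm from the hinge.
- clamp_arm: Steel clamp arm, 17 mm wide. Origin: its pivot in the stand, at jig x 35 mm, y 0, 60 mm above the bench. Own -x points along the arm to its free end, 84 mm from the pivot. Level over the clock when locked; at the start raised by about 40 to 55 degrees, and it swings down as the handle closes.
- clamp_pad: Black rubber pad, dia 22 mm, 7 mm thick, on a sprung spindle under the arm, 72 mm from the arm's pivot. Origin: centre of its lower face; z towards the arm. Raised and tilted at the start; locked, it presses on the middle of the glass with about 27 N.
- movement_holder: Grey ribbed movement holder with a movement on it, dia 57 mm, 29 mm high; bystander. Origin: centre of its underside.
- loupe: Black loupe standing on the bench, dia 38 mm, 36 mm high; bystander. Origin: centre of its underside.
- cement_bottle: Small amber bottle, dia 30 mm, 58 mm high; bystander. Origin: centre of its underside.
- screwdriver: Screwdriver 130 mm long lying on the bench beside the channel, about parallel to it; bystander. Origin: under its middle.
- dust_dome: Clear dust dome with a steel knob, dia 88 mm, 74 mm high; bystander. Origin: centre of its underside.
- spare_bezel: Spare brass bezel ring, dia 66 mm, 7 mm high, lying near the handle; bystander. Origin: centre of its underside.
- tin: Round aluminium tin, dia 44 mm, 22 mm high; bystander. Origin: centre of its underside.
Things that resemble listed ones, but are neither listed nor needed, are in the scene too. What is shaped like the clock_head but red or turquoise is not meant. Leave any purple look-alike of the jig alone.

How it is judged:
On the way, in this order (a step that is already met when the one before it is completed fails the run):
1. the clock head is home against the stop pins while the clamp is still open (horizontal distance between clock_head and home below 0.004 m and value of joint clamp_handle above 0.6 rad), for 0.2 s.
2. the handle is past its dead point, the pad on the clock (value of joint clamp_handle below 0.05 rad and contact force between clamp_pad and clock_head above 10 N), for 0.2 s.
At the end, for the whole second after the job is handed in: The handle is locked past its dead point (joint under 0.05 rad), the pad presses the clock head with more than 10 N, and the clock head lies flat, at rest and within 4 mm of home (all of step 2 and horizontal distance between clock_head and home below 0.004 m and angle between clock_head's own z axis and vertical below 0.05 rad and linear speed of clock_head below 0.01 m/s); the robot touches nothing.
It fails at once if the clock head is lifted (8 mm) or tipped (0.15 rad) (z of clock_head in the frame of home above 0.008 m or angle between clock_head's own z axis and vertical above 0.15 rad).
It fails at once if the fingers push the clock head harder than 40 N (contact force between the fingers and clock_head above 40 N).
It fails at once if the pad is pressed on the clock head while it is not home (over 6 mm off) (contact force between clamp_pad and clock_head above 3 N and horizontal distance between clock_head and home above 0.006 m).
It fails at once if another thing on the bench is moved by more than 20 mm (distance of any of movement_holder, loupe, cement_bottle, screwdriver, dust_dome, spare_bezel, tin from where it was at the start of the episode above 0.02 m).
It also fails if it takes over 48 s, if anything falls off the work surface, if the arm or the gripper's body presses on something with over 40 N, if the wrist force passes 120 N, or if a joint passes its speed limit or range.

## Robot

A 6-joint arm with a two-finger parallel gripper is mounted at the origin on the work surface. World frame = base frame: x ahead of the robot, y to its left, z up, the work surface at z = 0. Lengths are in m, angles in rad, forces in N, time in s.
With the tool pointing down it reaches from about 0.25 to 0.725 m from the base axis. Payload 4 kg.
Tool frame: the origin (TCP) lies on the centre line of the jaws, within the pads' length; the fingertips stand 22 mm ahead of it and the grasp point (between the pads) lies 3 mm ahead of it; z points along the fingers, y is the line along which they close (so a half turn about z gives the same grasp; the last joint's range is limited). The gripper opens to 85 mm and grips with 20 to 120 N. Pads are 22 mm wide; open, the fingers measure 114 mm over their backs; the gripper's body (76 mm by 85 mm) begins 54 mm behind the grasp point. The pads swing forward as they close: fully open they stand 13 mm farther back than shut.
Start: joints at [1.148, 0.241, 0.005, 1.335, 0, 1.571], TCP at [0.205, 0.456, 0.253] pointing down, gripper open.
Joint ranges: [-2.72, 2.72], [-1.05, 1.87], [-1.09, 1.28], [-1.99, 2.15], [-1.42, 1.44], [-3.14, 3.14]. Speed limits (rad/s): [2.79, 2.79, 3.14, 3.14, 3.14, 3.14].

## Interface

Orientations are given as a unit quaternion [x, y, z, w].
In Python, from workcell import bot gives the robot as it stands.
- The arm moves only by the shell command python3 -m inch 'ROWS'. ROWS is JSON, one flat list of numbers, 7 for each row, row after row: the shift along the world's x, y, z in mm, then the turn, a rotation vector about the world's x, y, z in rad, then the opening in per cent of the stroke, from 0 (shut) to 100 (fully open). A call has 1 to 8 rows; each row is the pose to reach, as a shift and turn from the pose commanded when the call began; what a row does not reach only later rows make up. A row lasts 1/12 s, in which the tool goes at most 41.7 mm and 7.16 degrees, less where a joint would pass 70% of its speed; a pose out of reach is approached as far as the arm can. A call with a gripper value outside its range is refused whole. The fingers move at their own pace and stop on an object; the grip force is fixed at half the most. Time passes only in rows, so rows that repeat a pose let the fingers close. It gives the time, the measured TCP pose, the force, the opening and the grip force at its end, in the units of the state.
- bot.get_obs(): the state, without advancing time (a new reading comes with each control period).
- bot.camera(name): name is "side" or "top" or "wrist"; returns the picture (384x512x3 uint8, blue, green, red); there is no depth.
- bot.camera_info(name): a dict with "intrinsics" (3x3 intrinsics, pixels), "camera_from_world" (4x4, takes a point from world to camera coordinates); the wrist camera has in their place "hand_eye" (4x4, takes a point from camera to tool coordinates, whose origin is the TCP and whose axes are the flange's). Camera axes: x right, y down, z forward; pixel columns grow to the right and rows downward; lengths in m; the calibration is good to about 2 mm. The wrist camera is an equidistant fisheye: a pixel r from the principal point sees the ray r / f radians off the axis. A picture is of the moment at which its call begins: read the wrist's pose just before it. camera_info takes no time and is no camera call.
- bot.job_done(): hands the job in; it is judged then, once.
Trained networks look in the newest picture that a camera, given by its name, has taken for a name from the list of things; names that differ only in an ending like _2 or _b are one class to them, and where a whole thing is asked for, a point or a joint stands for the part that bears it (a point fixed in the world has none). Each returns a list of dicts, best first, with "confidence" (0 to 1); they miss things now and then, are a little off and sometimes report something else, mostly with a low value. They report only what shows in the picture. A call takes as long as a camera call. They do not tell look-alikes from the thing itself.
- bot.silhouettes(camera, target): "mask" (384x512 bool, what is visible of it) and "uv" ([column, row] in pixels, amid what is visible of it).
- bot.spot_point(camera, target): "uv" ([column, row] in pixels: a listed point, or the origin of a listed thing).
The state is a dict: "clock": time; "joint_pos": joint angles; "joint_vel": joint speeds; "tau": joint torques, N m; "eef_pos": TCP position; "tool_rot": TCP orientation; "ft_force": force on the tool from outside, world axes, zero at the start; "ft_torque": the same for the moment, N m; "grip_width": finger opening in m; "grasp_force": force on a finger pad.
Only numpy, scipy, OpenCV 4.12 (cv2) and the standard library are available. Lean on these libraries where they do the work, as an engineer would, in place of code of your own. Each camera call takes 0.05 s, during which the arm holds its last target. There are 200 camera calls.

## Working session

There is one attempt and no reset: what is moved stays moved. The work goes in short steps, Python scripts to look and compute and a shell command to move; the robot and the scene stay as the last step left them, time stands still between calls to the robot, and variables do not carry over. Pictures are saved under pics/ and viewed, at most 10 in all, crops included, and the job is handed in when it is done.

```bash
ls; mkdir -p pics; python3 - <<'E'
from workcell import bot
import cv2,numpy as np
o=bot.get_obs();print(o['clock'],o['eef_pos'],o['tool_rot'],o['grip_width'])
for c in ['top','side']:
    im=bot.camera(c);cv2.imwrite(f'pics/{c}1.png',im)
    i=bot.camera_info(c);print(c,np.round(i['intrinsics'],1).tolist(),np.round(i['camera_from_world'],4).tolist())
    for t in ['clock_head','jig','home','handle_hinge','handle_push','clamp_arm','clamp_pad','loupe','cement_bottle','screwdriver','spare_bezel','dust_dome','tin','movement_holder']:
        print(t,[(round(d['confidence'],2),np.round(d['uv']).astype(int).tolist()) for d in bot.spot_point(c,t)][:4])
print(bot.get_obs()['clock'])
E
```

```text
pics
0.0 [0.20490929 0.45542732 0.25239892] [ 2.09830377e-01  9.77737213e-01 -1.04832274e-03 -2.36581534e-04] 0.085682922519854
top [[472.4, 0.0, 254.3], [0.0, 472.4, 191.8], [0.0, 0.0, 1.0]] [[-0.0205, -0.9998, 0.0043, 0.0424], [-0.9958, 0.02, -0.0895, 0.5446], [0.0894, -0.0061, -0.996, 1.1627], [0.0, 0.0, 0.0, 1.0]]
clock_head [(0.9, [318, 194]), (0.66, [336, 130]), (0.64, [250, 154])]
jig [(0.82, [165, 295]), (0.77, [247, 189])]
home [(0.79, [249, 174]), (0.62, [169, 279])]
handle_hinge [(0.96, [244, 207]), (0.93, [159, 322])]
handle_push [(0.7, [151, 330]), (0.6, [245, 210]), (0.18, [246, 190]), (0.15, [243, 203])]
clamp_arm [(0.61, [157, 315])]
clamp_pad [(0.56, [246, 173]), (0.55, [163, 291]), (0.32, [206, 174])]
loupe [(0.65, [210, 214])]
cement_bottle [(0.5, [276, 218]), (0.29, [245, 190])]
screwdriver [(0.9, [286, 171])]
spare_bezel [(0.48, [277, 245])]
dust_dome [(0.64, [208, 128])]
tin [(0.68, [283, 132])]
movement_holder [(0.88, [203, 175])]
side [[445.7, 0.0, 255.6], [0.0, 445.7, 189.6], [0.0, 0.0, 1.0]] [[-0.9604, -0.2784, 0.0084, 0.5098], [-0.2069, 0.6931, -0.6905, 0.1652], [0.1864, -0.665, -0.7232, 0.9281], [0.0, 0.0, 0.0, 1.0]]
clock_head [(0.74, [212, 148]), (0.61, [268, 175]), (0.56, [208, 215])]
jig [(0.96, [344, 347]), (0.85, [237, 227])]
home [(0.9, [225, 224]), (0.73, [325, 332])]
handle_hinge [(0.94, [263, 227]), (0.58, [370, 351]), (0.26, [252, 214])]
handle_push [(0.8, [267, 199]), (0.76, [391, 335])]
clamp_arm [(0.96, [367, 340]), (0.73, [249, 212])]
clamp_pad [(0.57, [335, 312]), (0.4, [226, 195])]
loupe [(0.71, [255, 271])]
cement_bottle [(0.62, [277, 210])]
screwdriver [(0.66, [227, 220]), (0.61, [236, 193]), (0.28, [256, 274])]
spare_bezel [(0.51, [306, 220])]
dust_dome [(0.63, [155, 244])]
tin [(0.64, [197, 185])]
movement_holder [(0.79, [206, 262])]
1.5
```

```bash
python3 - <<'E'
import cv2
t=cv2.imread('pics/top1.png')[90:360,110:380];s=cv2.imread('pics/side1.png')[110:380,130:430]
cv2.imwrite('pics/top1c.png',cv2.resize(t,(600,600),interpolation=2))
cv2.imwrite('pics/side1c.png',cv2.resize(s,(666,600),interpolation=2))
E
```

```text
(no output)
```

View pics/top1c.png

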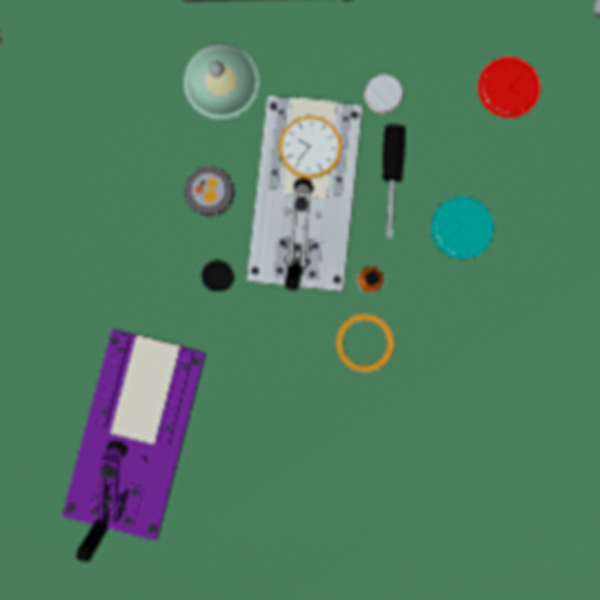

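View pics/side1c.png

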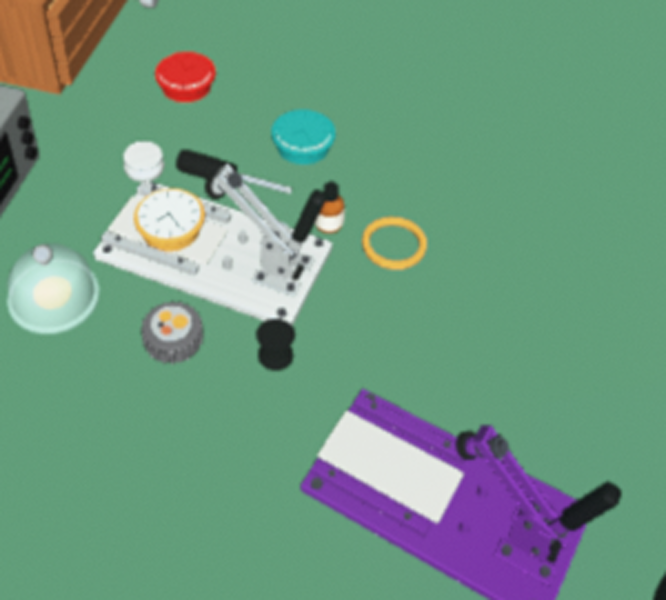

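The real jig is the grey one at top-image (247,189); the purple one at (165,295) is the decoy. The candidate clock heads are brass/white at (250,154), turquoise at (318,194) and red at (336,130). The brass one, in the grey channel, fits the description, and the enlarged crops confirm it. Next I'll work out the positions.

```bash
cat > h.py <<'E'
import numpy as np, cv2
from workcell import bot
def P(c):
    i=bot.camera_info(c);return np.array(i['intrinsics']),np.array(i['camera_from_world'])
def onz(c,uv,z):
    K,T=P(c);R,t=T[:3,:3],T[:3,3];o=-R.T@t
    d=R.T@np.linalg.inv(K)@[uv[0],uv[1],1];return o+d*(z-o[2])/d[2]
def tri(a,b):
    M=[P('top'),P('side')]
    X=cv2.triangulatePoints(*[K@T[:3] for K,T in M],np.float64(a).reshape(2,1),np.float64(b).reshape(2,1));return (X[:3]/X[3]).ravel()
def proj(c,X):
    K,T=P(c);p=K@(T[:3,:3]@X+T[:3,3]);return p[:2]/p[2]
def jig2w(j,o,th):
    c,s=np.cos(th),np.sin(th);return np.array([o[0]+c*j[0]-s*j[1],o[1]+s*j[0]+c*j[1],j[2]])
E
python3 - <<'E'
from h import *
g=lambda c,t,u:min((d for d in bot.spot_point(c,t)),key=lambda d:np.hypot(*(np.array(d['uv'])-u)))['uv']
ex={'clock_head':([250,154],[208,215],.015),'jig':([247,189],[237,227],0),'home':([249,174],[225,224],.015),'handle_hinge':([244,207],[263,227],.029),'handle_push':([245,210],[267,199],None),'clamp_pad':([246,173],[226,195],None),'clamp_arm':([245,205],[249,212],.06),
'cement_bottle':([276,218],[277,210],0),'spare_bezel':([277,245],[306,220],0),'loupe':([210,214],[255,271],0),'tin':([283,132],[197,185],0),'dust_dome':([208,128],[155,244],0),'screwdriver':([286,171],[227,200],0)}
bot.camera('top');bot.camera('side');R={}
for t,(a,b,z) in ex.items():
    A,B=g('top',t,a),g('side',t,b);R[t]=tri(A,B)
    print(t,np.round(A),np.round(B),'tri',np.round(R[t],4),*( [np.round(onz('top',A,z)[:2],4),np.round(onz('side',B,z)[:2],4)] if z is not None else []))
# jig mask orientation
from scipy.optimize import least_squares
m=max(bot.silhouettes('top','jig'),key=lambda d:-np.hypot(*(np.array(d['uv'])-[247,189])))['mask']
cs,_=cv2.findContours(m.astype(np.uint8),0,2);c=max(cs,key=cv2.contourArea)
bx=cv2.boxPoints(cv2.minAreaRect(c));W=np.array([onz('top',p,.012)[:2] for p in bx])
print(np.round(W,4).tolist(),W.mean(0),np.linalg.norm(W-np.roll(W,1,0),axis=1))
E
```

```text
clock_head [251. 157.] [205. 213.] tri [0.637  0.0377 0.0093] [0.6345 0.0373] [0.6367 0.0424]
jig [246. 189.] [239. 228.] tri [0.5551 0.0528 0.0008] [0.5563 0.053 ] [0.5541 0.052 ]
home [248. 174.] [222. 219.] tri [0.5932 0.0469 0.0129] [0.5915 0.0465] [0.5942 0.0488]
handle_hinge [245. 204.] [260. 225.] tri [0.5106 0.0545 0.0303] [0.5142 0.0551] [0.5068 0.0529]
handle_push [245. 211.] [267. 200.] tri [0.4928 0.055  0.1179]
clamp_pad [245. 173.] [225. 194.] tri [0.5829 0.0517 0.1026]
clamp_arm [241. 201.] [252. 213.] tri [0.519  0.065  0.0778] [0.5197 0.0653] [0.524  0.0504]
cement_bottle [272. 215.] [278. 212.] tri [ 0.4843 -0.0143  0.005 ] [ 0.487  -0.0141] [ 0.4823 -0.0189]
spare_bezel [276. 244.] [308. 221.] tri [ 0.4125 -0.0208 -0.0091] [ 0.4137 -0.0203] [ 0.4107 -0.0133]
loupe [209. 215.] [255. 268.] tri [0.4897 0.1481 0.0075] [0.4908 0.1489] [0.4901 0.1432]
tin [284. 129.] [199. 186.] tri [ 0.7028 -0.0523 -0.0081] [ 0.7106 -0.0494] [ 0.688  -0.0459]
dust_dome [207. 126.] [154. 242.] tri [0.7164 0.1494 0.0119] [0.7221 0.1514] [0.7186 0.1414]Traceback (most recent call last):
  File "<stdin>", line 7, in <module>
  File "<stdin>", line 2, in <lambda>
ValueError: min() iterable argument is empty
```

```bash
python3 - <<'E'
from h import *
bot.camera('top');im=bot.camera('side')
for c,u,in (('top',[247,189]),('side',[237,227])):
    m=min(bot.silhouettes(c,'jig'),key=lambda d:np.hypot(*(np.array(d['uv'])-u)))['mask']
    if c=='top':
        cs,_=cv2.findContours(m.astype(np.uint8),0,2);k=max(cs,key=cv2.contourArea)
        W=np.array([onz(c,p,.012)[:2] for p in k[:,0]],np.float32)
        r=cv2.minAreaRect(W*1000);print(r)
        bx=cv2.boxPoints(r)/1000;print(np.round(bx,4).tolist(),bx.mean(0))
k=min(bot.silhouettes('top','clock_head'),key=lambda d:np.hypot(*(np.array(d['uv'])-[250,154])))
cs,_=cv2.findContours(k['mask'].astype(np.uint8),0,2);e=cv2.minEnclosingCircle(max(cs,key=cv2.contourArea));print('clock',e,onz('top',e[0],.038))
k=min(bot.silhouettes('side','clock_head'),key=lambda d:np.hypot(*(np.array(d['uv'])-[208,215])));print(k['uv'],onz('side',k['uv'],.035))
E
```

```text
((587.2789306640625, 48.6356086730957), (113.93106079101562, 221.7194061279297), 82.94857788085938)
[[0.47029998898506165, 0.00570000009611249], [0.6902999877929688, -0.0215000007301569], [0.7042999863624573, 0.09160000085830688], [0.48429998755455017, 0.11879999935626984]] [0.5872789  0.04863561]
clock ((246.0, 180.5), 10.688879013061523) [0.57286657 0.05141406 0.038     ]
[207.3, 207.5] [0.6306971  0.04234449 0.035     ]
```

The jig origin is at about (0.555, 0.0527) and its +x heading is about 173°. The clock is about 44 mm from home. That agrees with the hinge, home and jig points measured separately. Moving to a spot above and behind the clock, fingers shut.

```bash
python3 -m inch '[31,-26,-3,0,0,0.02,0, 62,-53,-6,0,0,0.04,0, 93,-79,-9,0,0,0.06,0, 124,-105,-12,0,0,0.08,0, 155,-131,-15,0,0,0.1,0, 186,-158,-19,0,0,0.12,0, 217,-184,-22,0,0,0.14,0, 248,-210,-25,0,0,0.15,0]'; python3 -m inch '[31,-26,-3,0,0,0.02,0, 62,-53,-6,0,0,0.04,0, 93,-79,-9,0,0,0.06,0, 124,-105,-12,0,0,0.08,0, 155,-131,-15,0,0,0.1,0, 186,-158,-19,0,0,0.12,0, 217,-184,-22,0,0,0.14,0, 247,-210,-25,0,0,0.15,0]'; python3 -m inch '[0,0,0,0,0,0,0, 0,0,0,0,0,0,0]'
```

```text
clock: 3.82
eef_pos: [0.4544, 0.2444, 0.2283]
tool_rot: [0.136, 0.991, 0.0, 0.0]
ft_force: [0.8, 0.7, 0.4]
grip_width: -0.0001
grasp_force: 0.0
clock: 4.48
eef_pos: [0.7014, 0.0343, 0.2029]
tool_rot: [0.061, 0.998, 0.0, -0.0]
ft_force: [0.5, 1.0, 0.4]
grip_width: -0.0001
grasp_force: 0.0
clock: 4.65
eef_pos: [0.7008, 0.0336, 0.2002]
tool_rot: [0.063, 0.998, -0.0, -0.002]
ft_force: [-1.6, -0.4, -0.4]
grip_width: -0.0
grasp_force: 0.0
```

```bash
python3 -m inch '[0,0,-20,0.01,0.1,0,0, 0,0,-50,0.024,0.2,0,0, 0,0,-80,0.024,0.2,0,0, 0,0,-100,0.024,0.2,0,0, 0,0,-100,0.024,0.2,0,0, 0,0,-100,0.024,0.2,0,0]'; python3 - <<'E'
from h import *
a=bot.camera('side');b=bot.camera('wrist')
cv2.imwrite('pics/s2.png',np.hstack([cv2.resize(a[100:320,120:340],(400,400)),cv2.resize(b,(400,400))]))
print(bot.get_obs()['joint_pos'])
E
```

```text
clock: 5.15
eef_pos: [0.6987, 0.0372, 0.1025]
tool_rot: [0.06, 0.993, 0.006, -0.102]
ft_force: [0.2, 0.2, 1.2]
grip_width: -0.0003
grasp_force: 0.0
[0.03984999 0.90867226 0.7308078  1.58729079 0.03166687 0.15848627]
```

View pics/s2.png

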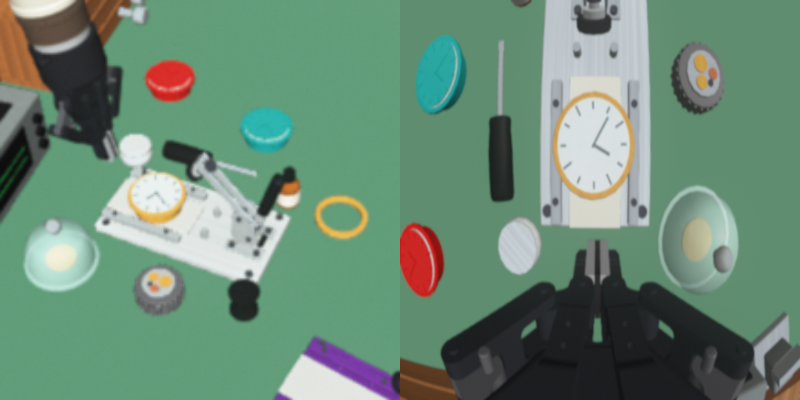

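The wrist view shows shut fingertips on the channel's centre line, just outside the clock (rim at about (595,200)), with the dome and tin clear. Descending.

```bash
python3 -m inch '[0,0,-20,0,0,0,0, 0,0,-38,0,0,0,0, 0,0,-52,0,0,0,0, 0,0,-52,0,0,0,0]'; python3 -m inch '[-3,0.4,0,0,0,0,0, -6,0.7,0,0,0,0,0, -9,1,0,0,0,0,0, -12,1.5,0,0,0,0,0]'
```

```text
clock: 5.58
eef_pos: [0.6996, 0.0363, 0.0523]
tool_rot: [0.061, 0.993, 0.006, -0.1]
ft_force: [-0.5, -0.1, -0.9]
grip_width: -0.0001
grasp_force: 0.0
clock: 5.92
eef_pos: [0.6888, 0.0376, 0.0536]
tool_rot: [0.061, 0.993, 0.006, -0.099]
ft_force: [0.0, -0.2, -0.6]
grip_width: -0.0002
grasp_force: 0.0
```

```bash
python3 -m inch '[-3,0.4,-4,0,0,0,0, -6,0.7,-4,0,0,0,0, -8,1,-4,0,0,0,0, -10,1.2,-4,0,0,0,0, -12,1.5,-4,0,0,0,0, -14,1.7,-4,0,0,0,0, -16,2,-4,0,0,0,0, -18,2.2,-4,0,0,0,0]'; python3 -m inch '[-2,0.2,0,0,0,0,0, -4,0.5,0,0,0,0,0, -6,0.7,0,0,0,0,0, -8,1,0,0,0,0,0, -10,1.2,0,0,0,0,0, -12,1.5,0,0,0,0,0, -14,1.7,0,0,0,0,0, -16,2,0,0,0,0,0]'
```

```text
clock: 6.58
eef_pos: [0.6703, 0.0397, 0.0475]
tool_rot: [0.061, 0.993, 0.006, -0.1]
ft_force: [2.4, -0.4, 1.3]
grip_width: -0.0001
grasp_force: 1.2
clock: 7.25
eef_pos: [0.654, 0.0417, 0.0473]
tool_rot: [0.061, 0.993, 0.006, -0.1]
ft_force: [2.6, -0.0, 1.2]
grip_width: -0.0005
grasp_force: 1.3
```

```bash
python3 -m inch '[-2,0.2,0,0,0,0,0, -3,0.4,0,0,0,0,0, -4,0.5,0,0,0,0,0, -5,0.6,0,0,0,0,0, -6,0.7,0,0,0,0,0, -6.5,0.8,0,0,0,0,0, -7,0.9,0,0,0,0,0, -7.5,0.9,0,0,0,0,0]'; python3 - <<'E'
from h import *
a=bot.camera('side');b=bot.camera('wrist')
cv2.imwrite('pics/s3.png',np.hstack([cv2.resize(a[140:280,140:300],(400,350)),cv2.resize(b[0:350,81:431],(400,350))]))
E
```

```text
clock: 7.92
eef_pos: [0.6467, 0.0426, 0.0473]
tool_rot: [0.061, 0.993, 0.006, -0.1]
ft_force: [3.6, -0.5, 1.8]
grip_width: -0.0004
grasp_force: 1.2
```

View pics/s3.png

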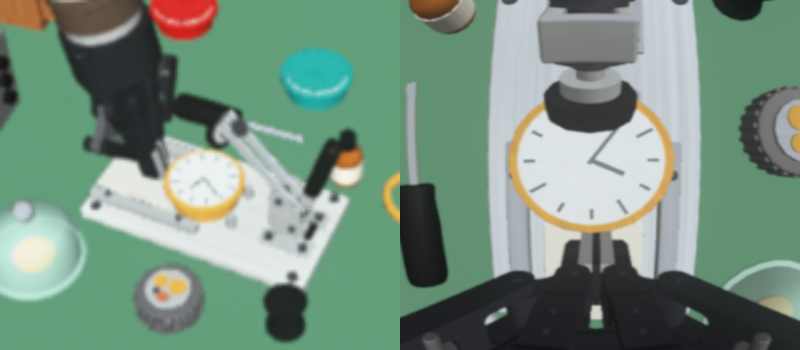

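The clock is flat and ahead of the fingers, near the pins, with the arm and pad still ahead of the gripper. Creeping on until the force rises.

```bash
python3 -m inch '[-0.5,0,0,0,0,0,0, -1,0.1,0,0,0,0,0, -1.5,0.2,0,0,0,0,0, -2,0.2,0,0,0,0,0, -2.5,0.3,0,0,0,0,0, -3,0.4,0,0,0,0,0]'; python3 -m inch '[-0.5,0,0,0,0,0,0, -1,0.1,0,0,0,0,0, -1.5,0.2,0,0,0,0,0]'
```

```text
clock: 8.52
eef_pos: [0.6436, 0.043, 0.0473]
tool_rot: [0.061, 0.993, 0.006, -0.1]
ft_force: [3.4, -0.1, 1.7]
grip_width: -0.0002
grasp_force: 1.2
clock: 8.77
eef_pos: [0.6421, 0.0432, 0.0473]
tool_rot: [0.061, 0.993, 0.006, -0.1]
ft_force: [2.9, -1.2, 1.2]
grip_width: 0.0
grasp_force: 1.2
```

```bash
python3 -m inch '[-0.5,0,0,0,0,0,0, -1,0.1,0,0,0,0,0]'
```

```text
clock: 8.93
eef_pos: [0.6415, 0.0433, 0.0474]
tool_rot: [0.061, 0.993, 0.006, -0.1]
ft_force: [4.4, -0.7, 1.7]
grip_width: 0.0004
grasp_force: 2.0
```

```bash
python3 -m inch '[-0.5,0,0,0,0,0,0, -1,0.1,0,0,0,0,0]'
```

```text
clock: 9.1
eef_pos: [0.6413, 0.0435, 0.0476]
tool_rot: [0.061, 0.993, 0.006, -0.099]
ft_force: [6.6, -0.4, 0.2]
grip_width: -0.0001
grasp_force: 2.9
```

```bash
python3 -m inch '[-0.5,0,0,0,0,0,0, -1,0.1,0,0,0,0,0, -1,0.1,0,0,0,0,0, -1,0.1,0,0,0,0,0]'
```

```text
clock: 9.43
eef_pos: [0.6411, 0.0438, 0.0478]
tool_rot: [0.061, 0.993, 0.006, -0.098]
ft_force: [8.4, 1.0, 0.6]
grip_width: 0.0
grasp_force: 3.3
```

Force went to 8 N with no further travel, so the head is against the pins. Backing off, rising, and checking.

```bash
python3 -m inch '[10,-1,0,0,0,0,0, 25,-3,0,0,0,0,0, 35,-4,30,0,0,0,0, 35,-4,70,0,0,0,0, 35,-4,110,-0.01,-0.1,0,0, 35,-4,150,-0.024,-0.2,0,0, 35,-4,170,-0.024,-0.2,0,0, 35,-4,170,-0.024,-0.2,0,0]'; python3 - <<'E'
from h import *
g=lambda c,t,u:min((d for d in bot.spot_point(c,t)),key=lambda d:np.hypot(*(np.array(d['uv'])-u)),default={'uv':[0,0]})['uv']
cv2.imwrite('pics/t4.png',bot.camera('top'));cv2.imwrite('pics/s4.png',bot.camera('side'))
o=np.array([.555,.0527]);th=np.pi-.122
for t,a,b,z in (('clock_head',[247,176],[224,223],.015),('home',[248,174],[222,222],.015),('handle_push',[245,211],[267,200],None),('handle_hinge',[245,205],[261,226],.029),('clamp_pad',[245,173],[225,194],None)):
    A,B=g('top',t,a),g('side',t,b);print(t,np.round(A,1),np.round(B,1),'tri',np.round(tri(A,B),4),*([np.round(onz('top',A,z)[:2],4),np.round(onz('side',B,z)[:2],4)] if z else []))
for j in ((-37,0,15),(48,0,29)):
    X=jig2w(np.array(j)/1e3,o,th);print(X,proj('top',X),proj('side',X))
a=cv2.imread('pics/t4.png')[130:240,190:300];b=cv2.imread('pics/s4.png')[165:275,190:300]
cv2.imwrite('pics/c4.png',np.hstack([cv2.resize(a,(400,400),interpolation=2),cv2.resize(b,(400,400),interpolation=2)]))
E
```

```text
clock: 10.1
eef_pos: [0.6738, 0.0399, 0.2241]
tool_rot: [0.061, 0.998, 0.001, 0.004]
ft_force: [0.2, 0.9, 1.1]
grip_width: -0.0001
grasp_force: 0.0
clock_head [317.  192.7] [223.2 220. ] tri [ 0.6111 -0.1463 -0.2212] [ 0.5408 -0.1276] [0.5913 0.0509]
home [0 0] [222.2 222.3] tri [0.6133 0.4069 0.5887] [1.0646 0.6876] [0.5912 0.0578]
handle_push [150.7 330. ] [267.5 199.8] tri [0.3551 0.2485 0.387 ]
handle_hinge [156.5 318.4] [261.4 226.3] tri [0.3634 0.2496 0.3313] [0.2395 0.2764] [0.502 0.055]
clamp_pad [159.7 290. ] [227.  194.8] tri [0.4162 0.2388 0.3626]
[0.59172499 0.04819719 0.015     ] [247.24433141 174.12778028] [223.41400686 219.05111167]
[0.50735677 0.05854148 0.029     ] [243.68800513 207.04977389] [258.55590041 226.97786732]
```

View pics/c4.png

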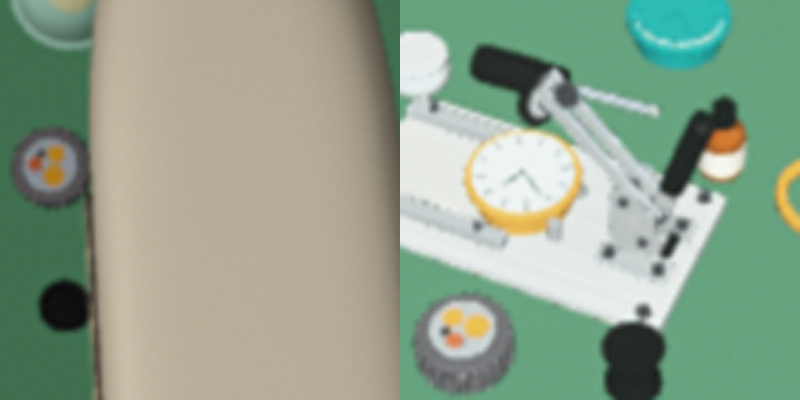

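The clock sits at side (223,220) against a predicted home of (223.4,219), within about 1 mm, and flat. The handle is still open. Moving in between the arm and the handle.

```bash
python3 -m inch '[-38,4,0,0,0,0,0, -76,8,0,0,0,0,0, -115,13,0,0,0,0,0, -153,17,0,0,0,0,0, -153,17,-30,0,0,0,0, -153,17,-60,0,0,0,0, -153,17,-60,0,0,0,0]'; python3 - <<'E'
from h import *
p=bot.camera('side');b=bot.camera('wrist')
cv2.imwrite('pics/s5.png',np.hstack([cv2.resize(p[130:270,170:330],(400,350),interpolation=2),cv2.resize(b[0:384,64:448],(400,350))]))
E
```

```text
clock: 11.28
eef_pos: [0.517, 0.0562, 0.153]
tool_rot: [0.061, 0.998, -0.001, -0.004]
ft_force: [-1.0, 0.6, -0.5]
grip_width: 0.0001
grasp_force: 0.0
```

View pics/s5.png

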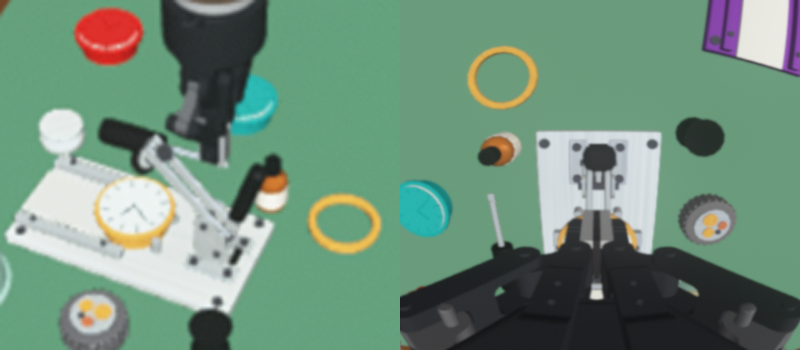

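Wrist view: tips at (597,220) are in line with the handle knob at (598,155), and clear of the arm. Sweeping along the arc.

```bash
python3 -m inch '[0,0,-10,0,0,0,0, -2,0.2,-17,0,0,0,0, -6,0.7,-17,0,0,0,0, -10,1.2,-17.5,0,0,0,0, -18,2.2,-19,0,0,0,0, -25,3,-21,0,0,0,0, -32,4,-23.5,0,0,0,0, -38,4.7,-26.4,0,0,0,0]'
```

```text
clock: 12.05
eef_pos: [0.4828, 0.0614, 0.1314]
tool_rot: [0.061, 0.998, 0.0, 0.001]
ft_force: [0.4, 0.2, 1.2]
grip_width: -0.0002
grasp_force: 0.7
```

```bash
python3 -m inch '[0,0,0,0,0,0,0, 0,0,0,0,0,0,0]'; python3 - <<'E'
from h import *
p=bot.camera('side');cv2.imwrite('pics/s6.png',cv2.resize(p[130:270,190:330],(560,560),interpolation=2))
E
```

```text
clock: 12.22
eef_pos: [0.4823, 0.0612, 0.1307]
tool_rot: [0.061, 0.998, -0.0, -0.0]
ft_force: [0.2, -0.5, -0.6]
grip_width: 0.0001
grasp_force: 0.0
```

View pics/s6.png

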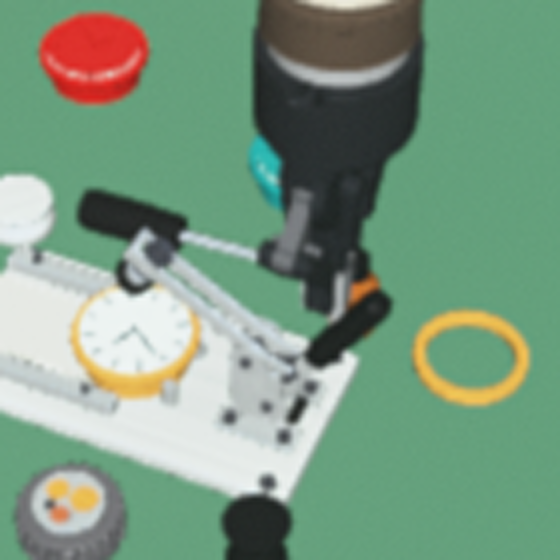

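The handle is swinging down and the arm is lowering as expected. Continuing.

```bash
python3 -m inch '[-5,0.6,-4,0,0,0,0, -10,1.2,-7.5,0,0,0,0, -14.5,1.8,-11,0,0,0,0, -19,2.3,-15,0,0,0,0, -24,3,-19.5,0,0,0,0, -27,3.3,-22.5,0,0,0,0, -29.5,3.6,-25.5,0,0,0,0, -29.5,3.6,-25.5,0,0,0,0]'; python3 -m inch '[-2.5,0.3,-3.4,0,0,0,0, -5,0.6,-6.8,0,0,0,0, -7,0.9,-10.4,0,0,0,0, -9.4,1.1,-14,0,0,0,0, -11,1.3,-18,0,0,0,0, -11,1.3,-18,0,0,0,0]'
```

```text
clock: 12.93
eef_pos: [0.4523, 0.0647, 0.1045]
tool_rot: [0.061, 0.998, -0.0, -0.001]
ft_force: [0.5, -0.0, 0.1]
grip_width: -0.0003
grasp_force: 0.0
clock: 13.43
eef_pos: [0.4421, 0.0662, 0.0867]
tool_rot: [0.061, 0.998, 0.0, -0.0]
ft_force: [-0.7, 0.2, 0.0]
grip_width: 0.0001
grasp_force: 0.1
```

```bash
python3 -m inch '[-1.2,0,-2,0,0,0,0, -2,0.2,-4,0,0,0,0, -3,0.4,-6,0,0,0,0, -4,0.5,-8,0,0,0,0, -4.5,0.5,-10,0,0,0,0, -4.5,0.5,-10,0,0,0,0]';python3 - <<'E'
from h import *
p=bot.camera('side');cv2.imwrite('pics/s7.png',cv2.resize(p[150:270,210:330],(560,560),interpolation=2))
E
```

```text
clock: 13.93
eef_pos: [0.4372, 0.0664, 0.0766]
tool_rot: [0.061, 0.998, -0.0, -0.001]
ft_force: [0.2, -0.4, 0.3]
grip_width: -0.0003
grasp_force: 0.0
```

View pics/s7.png

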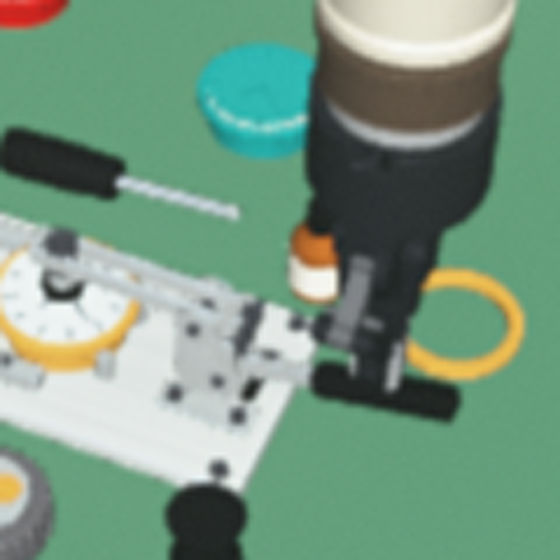

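The arm is nearly level, the pad is on the dial at (60,285) and the handle is low. Pressing on to see whether it is on its stop.

```bash
python3 -m inch '[0,0,-1.5,0,0,0,0, -0.5,0,-3,0,0,0,0, -1,0,-4.5,0,0,0,0]'; python3 -m inch '[0,0,-1,0,0,0,0, 0,0,-2,0,0,0,0, 0,0,-2,0,0,0,0]'
```

```text
clock: 14.23
eef_pos: [0.4369, 0.0665, 0.0727]
tool_rot: [0.061, 0.998, -0.0, -0.0]
ft_force: [0.1, -0.4, -0.3]
grip_width: -0.0001
grasp_force: 0.0
clock: 14.48
eef_pos: [0.437, 0.0665, 0.0708]
tool_rot: [0.061, 0.998, -0.0, -0.0]
ft_force: [-0.5, 0.4, 1.5]
grip_width: -0.0001
grasp_force: 0.0
```

```bash
python3 -m inch '[0,0,-1,0,0,0,0, 0,0,-2,0,0,0,0, 0,0,-2,0,0,0,0]'; python3 -m inch '[0,0,-1,0,0,0,0, 0,0,-2,0,0,0,0, 0,0,-2,0,0,0,0]'
```

```text
clock: 14.73
eef_pos: [0.4371, 0.0666, 0.0702]
tool_rot: [0.061, 0.998, 0.0, 0.0]
ft_force: [-4.5, -1.1, 12.7]
grip_width: 0.0002
grasp_force: 5.8
clock: 14.98
eef_pos: [0.4372, 0.0666, 0.0698]
tool_rot: [0.061, 0.998, 0.0, 0.001]
ft_force: [-8.7, -1.8, 26.9]
grip_width: -0.0002
grasp_force: 12.7
```

A stiff stop at 27 N, at the predicted locked height (TCP z 0.070 against 0.071), so the handle is on its stop. Retreating and verifying.

```bash
python3 -m inch '[0,0,10,0,0,0,0, 0,0,40,0,0,0,0, 0,0,80,0,0,0,0, -30,30,110,0,0,0,0, -60,60,130,0,0,0,0, -90,90,130,0,0,0,0, -120,120,130,0,0,0,0, -120,120,130,0,0,0,0]';python3 - <<'E'
from h import *
q=bot.camera('top');p=bot.camera('side')
cv2.imwrite('pics/s8.png',np.hstack([cv2.resize(q[130:250,190:310],(400,400),interpolation=2),cv2.resize(p[160:280,190:310],(400,400),interpolation=2)]))
g=lambda c,t:[(round(d['confidence'],2),np.round(d['uv'],1).tolist()) for d in bot.spot_point(c,t)][:3]
for t in('clock_head','handle_push','clamp_pad'):print(t,g('top',t),g('side',t))
for n,j in (('home',(-37,0,15)),('push locked',(48+82.9,0,29+20.1)),('pad locked',(-37,0,42))):
    X=jig2w(np.array(j)/1e3,[.555,.0527],np.pi-.122);print(n,proj('top',X),proj('side',X))
E
```

```text
clock: 15.65
eef_pos: [0.3144, 0.1886, 0.1977]
tool_rot: [0.06, 0.998, 0.001, 0.0]
ft_force: [0.5, -0.3, -0.8]
grip_width: 0.0001
grasp_force: 0.0
clock_head [(0.93, [335.5, 132.7]), (0.85, [317.5, 193.8]), (0.68, [249.7, 172.8])] [(0.94, [221.5, 220.1]), (0.88, [211.6, 147.1]), (0.71, [266.6, 175.9])]
handle_push [] [(0.92, [294.4, 230.5]), (0.77, [393.2, 332.9]), (0.34, [197.0, 185.2])]
clamp_pad [] [(0.49, [337.5, 309.3]), (0.37, [224.2, 212.3])]
home [247.24433141 174.12778028] [223.41400686 219.05111167]
push locked [240.02432195 240.37267337] [295.43568458 233.33332329]
pad locked [247.13007694 172.74862933] [222.87497039 211.12525904]
```

View pics/s8.png

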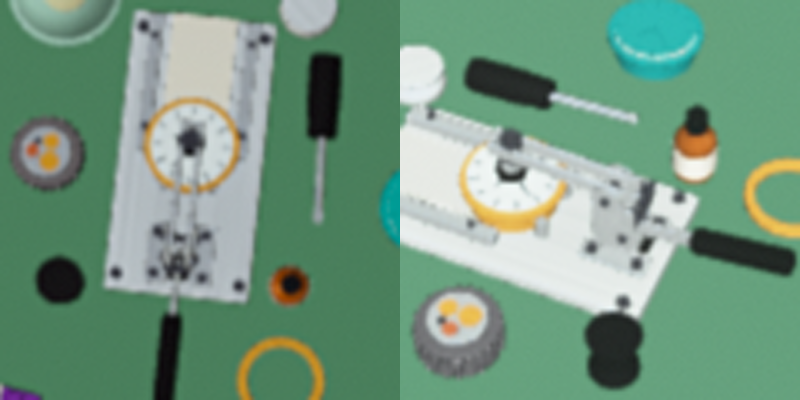

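The top view shows the pad centred on the dial at (190,140), the head at the pins, the handle staying down after release and the bystanders in place. Handing in.

```bash
python3 -c "
from workcell import bot
print(bot.job_done())"
```

```text
the job is handed in; nothing more can be done
None
```

I pushed the clock head home against both stop pins, then closed the toggle clamp onto its stop with the pad centred on the glass, and handed the job in at about 16 s; no verdict came back, and I could not measure the pad's force on the glass.

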